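# Hang up the cutter carrier and hold the pot's bayonet lid at half turn

### The arm

A 6-joint arm with a two-finger parallel gripper is mounted at the origin on a cart in front of the work surface, level with it; the furniture and walls round the work are solid. World frame = base frame: x ahead of the robot, y to its left, z up, the work surface at z = 0. Lengths are in m, angles in degrees, forces in N, time in s.
With the tool pointing down it reaches from about 0.25 to 0.725 m from the base axis. Payload 9.7 kg.
Tool frame: the origin (TCP) lies between the finger pads, 19 mm behind the fingertips; this is the grasp point; z points along the fingers, y is the line along which they close (so a half turn about z gives the same grasp; the last joint's range is limited). The gripper opens to 85 mm and grips with 20 to 120 N. Pads are 22 mm wide; open, the fingers measure 114 mm over their backs; the gripper's body (76 mm by 85 mm) begins 54 mm behind the grasp point. The pads swing forward as they close: fully open they stand 13 mm farther back than shut.
Start: joints at [-72.193, 4.979, 10.078, 95.1, 0, 90], TCP at [0.168, -0.524, 0.25] pointing down, gripper open.
Joint ranges: [-179.16, 179.16], [-48.56, 103.87], [-65.8, 70.77], [-126.05, 130.52], [-82.76, 87.17], [-180, 180]. Speed limits (degrees/s): [127.2, 127.2, 147.25, 180, 180, 180].

### API

Orientations are given as [roll, pitch, yaw] about the fixed x, y, z axes, in that order (R = Rz(yaw) Ry(pitch) Rx(roll)).
In Python, from workcell import get_obs, camera, calibration, job_done, recognise, cut_out, mark_of gives the robot as it stands.
- The arm moves only by the tool servo_tool, never from a script. Its argument "moves" is a list of rows, each a list of 3 entries, a list of its own where there are three numbers: the turn, a rotation vector about the tool's x, y, z in degrees, then the shift along the tool's x, y, z in m, then the opening in per cent of the stroke, from 0 (shut) to 100 (fully open). In form: [[[ax, ay, az], [x, y, z], claw], ...]. A call has 1 to 12 rows; each row shifts and turns the commanded pose from where the row before left it, along the tool's axes as they then stand; what a row does not reach is not made up. A row lasts 1/10 s, in which the tool goes at most 50 mm and 8.59 degrees, less where a joint would pass 70% of its speed; a pose out of reach is approached as far as the arm can. A call is refused whole if a number of a shift passes 0.05 or a number of a turn 8.59, either way. A call with a gripper value outside its range is refused whole. The fingers move at their own pace and stop on an object; "force" is the grip in N (left out, the last holds). Time passes only in rows, so rows that do not move let the fingers close. It gives the time, the measured TCP pose, the force, the opening and the grip force at its end, in the units of the state.
- get_obs(): the state, without advancing time (a new reading comes with each control period).
- camera(name): name is "side" or "top" or "wrist"; returns (picture, depth): 480x640x3 uint8, red, green, blue; 480x640 float32, m along the optical axis (not along the pixel's ray), 0 where there is no reading.
- calibration(name): a dict with "camera_matrix" (3x3 intrinsics, pixels), "R" (3x3) and "t" (3): a world point X has camera coordinates R X + t. Camera axes: x right, y down, z forward; pixel columns grow to the right and rows downward; lengths in m; the calibration is good to about 2 mm. A picture is of the moment at which its call begins: read the wrist's pose just before it. calibration takes no time and is no camera call; for the wrist camera it gives the pose at the moment of the call.
- job_done(): hands the job in; it is judged then, once.
Trained networks look in the newest picture that a camera, given by its name, has taken for a name from the list of things; names that differ only in an ending like _2 or _b are one class to them, and where a whole thing is asked for, a point or a joint stands for the part that bears it (a point fixed in the world has none). Each returns a list of dicts, best first, with "score" (0 to 1); they miss things now and then, are a little off and sometimes report something else, mostly with a low value. They report only what shows in the picture. A call takes as long as a camera call. They do not tell look-alikes from the thing itself.
- recognise(name, camera): "xyz" ([x, y, z] in m, in the coordinates of the camera as it stood for that picture, good to about 4 mm: the middle of the surface that is visible of it).
- cut_out(name, camera): "mask" (480x640 bool, what is visible of it).
- mark_of(name, camera): "xyz" ([x, y, z] in m, in the coordinates of the camera as it stood for that picture, good to about 4 mm: a listed point, or the origin of a listed thing).
The state is a dict: "time": time; "q": joint angles; "qd": joint speeds; "joint_efforts": joint torques, N m; "ee_pos": TCP position; "tcp_rot": TCP orientation; "wrist_force": force on the tool from outside, world axes, zero at the start; "torque": the same for the moment, N m; "opening": finger opening in m; "grasp_force": force on a finger pad.
Only numpy, scipy, OpenCV 4.12 (cv2) and the standard library are available. Lean on these libraries where they do the work, as an engineer would, in place of code of your own. Each camera call takes 0.05 s, during which the arm holds its last target. There are 200 camera calls.

### The job

The router cutters are clean: lift their carrier out of the pot, hook it over the open stretch of the drip rail, slide it along under the keeper strip until it hangs above the middle of the round dish, and let go of it. Then put the lid on the pot, its bar in line with the collar's two notches, press it down against the sprung seal and turn it clockwise half way to the brass catches, to the two raised pips, so that the pot can still vent; it must not go on and click. Finish still gripping the bar at that half turn, with the other things on the bench left where they were.

Things in the scene. Friction and masses are not known exactly. Their poses are not given: they have to be found in the camera images.
- pot: Open pot bolted to the bench: aluminium can with a dark steel collar 106 mm in diameter, 100 mm high in all, inner floor at z = 10 mm. Origin: centre of its underside, z up. Bayonet collar: two lips (inner radius 38 mm, 6 mm thick, flush with the top) leave two notches 34 degrees wide at its own +x and -x, with short bright lines on the rim at their edges.
- pot_mouth (a point): Centre of the pot's mouth, level with the collar's top, 100 mm above the bench; axes as the pot. In it a rubber seal ring on a spring (3 to 7 N) lifts the lid 6 mm off the collar until pressed down. Below the lips the lid's lugs can turn only clockwise seen from above, up to a stop at 72 degrees.
- pot_half (a point): Same point as pot_mouth, turned 35 degrees clockwise from above: its x axis runs through the two small raised pips on the rim that mark half way.
- pot_lock (a point): Same point, turned 70 degrees clockwise: its x axis runs through the two brass spring catches on the collar's side, where the lid clicks in; their resistance starts at about 58 degrees.
- lid: Loose lid, 0.16 kg, upright on the bench. Origin: centre of its underside, z up. Plug 71 mm in diameter, 18 mm deep; at its foot two lugs at own +x and -x (out to radius 42.5 mm, 9.5 mm high, 24 degrees wide); flange 88 mm in diameter, z = 18 to 23 mm; black grip bar along x, 74 mm long, 12 mm thick, top at z = 54 mm. Works the same turned by 180 degrees.
- lid_grip (a point): On the lid's axis, 47 mm above its underside: TCP place to grip across the bar; axes as the lid. Lid pressed fully down: flange on the collar, this point 129 mm above the bench. The lugs pass under the lips when it is below 131 mm; the spring then holds the lid up against the lips at 131.5 mm.
- carrier: Steel carrier of router cutters, 0.22 kg, 198 mm high, upright in the pot at the start. Origin: centre of the underside of its foot, z up. Foot disc 52 mm in diameter, thin stem, then a strap hook like an upside-down U, open downward: legs at x = -16 and +16 mm, 27 mm apart inside, strap 14 mm wide along y. Once hung, the rail runs through it along its y.
- carrier_hook (a point): Inner top of the hook, 150 mm above the carrier's foot: it comes to rest on top of the rail. The free leg (+x side) ends 22 mm lower; on the other side the leg runs down 54 mm to a jog back to the stem, which stands straight below the hook. So the hook goes on sideways, from the rack's -x side: foot below the rail, free leg over it, then down. Axes as the carrier.
- carrier_grip (a point): TCP place on the carrier's black grip, 26 mm to -x and 30 mm above carrier_hook; fingers close along the carrier's y. The grip is 12 mm thick along y, 22 mm along x, z = 154 to 198 mm of the carrier. It must hang on the rack's -x side, clear of the keeper. Axes as the carrier.
- rack: Fixed drip rack: plywood board 90 x 270 x 8 mm, origin under its centre, z up. A post at y = -120 mm carries a round rail, 12 mm thick, along y at x = 0, to a ball at y = +123 mm. From the post to y = +15 mm a keeper strip, x = -2 to +20 mm, z = 198 to 207 mm, runs above the rail: there a hook can only slide, 7 mm clear above it.
- rail_mark (a point): The mark: a dark ring round the rail at rack y = -45 mm; this point is on top of the rail, 185 mm above the bench. Below it, on the board, stands the round drip dish, 80 mm in diameter, 14 mm high; a carrier hanging here clears it by 13 mm. Axes as the rack.
- rail_open (a point): Top of the rail at rack y = +65 mm, 185 mm above the bench: the middle of the open stretch without keeper. Axes as the rack.
- sanding_block: Bystander: sanding block 63 x 100 x 29 mm, origin under its centre.
- mug: Bystander: mug 78 x 112 x 92 mm, origin under its centre.
- wax_tin: Bystander: round tin 69 mm in diameter, 45 mm high, origin under its centre.
- masking_tape: Bystander: roll of masking tape 100 mm in diameter, 25 mm high, origin under its centre.
Things that resemble listed ones, but are neither listed nor needed, are in the scene too. What is shaped like the lid but pink is not meant.

How it is judged (in metres and radians):
On the way, in this order (a step that is already met when the one before it is completed fails the run):
1. the carrier's hook is over the open stretch of the rail, clear of the keeper (x of carrier_hook in the frame of rack between -0.01 and 0.01 m and z of carrier_hook in the frame of rack between 0.179 and 0.191 m and angle between carrier's own z axis and vertical below 0.25 rad and y of carrier_hook in the frame of rack above 0.015 m), for 0.1 s.
2. the carrier has been slid along the rail to the mark and hangs there by itself (x of carrier_hook in the frame of rack between -0.01 and 0.01 m and z of carrier_hook in the frame of rack between 0.179 and 0.191 m and angle between carrier's own z axis and vertical below 0.25 rad and y of carrier_hook in the frame of rail_mark between -0.014 and 0.014 m and contact force between the fingers and carrier below 0.1 N and linear speed of carrier below 0.04 m/s and contact force between carrier and rack above 0.5 N), for 0.2 s.
3. the lid is pressed into the pot with its lugs in the notches (horizontal distance between lid and pot below 0.005 m and z of lid in the frame of pot below 0.0862 m and angle between lid's own z axis and vertical below 0.07 rad and angle between the x axis of lid and the x axis of pot, either way round below 0.22 rad), for 0.05 s.
At the end, for the whole second after the job is handed in: Carrier hanging freely and upright from the rail within 14 mm of the mark; lid in the pot with its lugs under the lips (origin at most 86 mm above the pot's, within 5 mm of its axis), turned clockwise 35 degrees +-9, at rest, the fingers still gripping its bar with over 2 N (all of step 2 and horizontal distance between lid and pot below 0.005 m and z of lid in the frame of pot below 0.0862 m and angle between lid's own z axis and vertical below 0.07 rad and angle between the x axis of lid and the x axis of pot_half, either way round below 0.16 rad and contact force between the fingers and lid above 2 N and linear speed of lid below 0.02 m/s and angular speed of lid below 0.1 rad/s); the arm keeps its last pose, push and grip.
It fails at once if the lid was turned on into its catches (more than about 58 degrees) (horizontal distance between lid and pot below 0.005 m and z of lid in the frame of pot below 0.0862 m and angle between lid's own z axis and vertical below 0.07 rad and angle between the x axis of lid and the x axis of pot_lock, either way round below 0.2 rad).
It fails at once if the sanding block was moved (distance of sanding_block from where it was at the start of the episode above 0.03 m).
It fails at once if the mug was moved (distance of mug from where it was at the start of the episode above 0.03 m).
It fails at once if the wax tin was moved (distance of wax_tin from where it was at the start of the episode above 0.03 m).
It fails at once if the masking tape was moved (distance of masking_tape from where it was at the start of the episode above 0.03 m).
It also fails if it takes over 67 s, if anything falls off the work surface, if the arm or the gripper's body presses on something with over 40 N, if the wrist force passes 120 N, or if a joint passes its speed limit or range.

## Working session

There is one attempt and no reset: what is moved stays moved. The work goes in short steps, Python scripts to look and compute and a tool call to move; the robot and the scene stay as the last step left them, time stands still between calls to the robot, and variables do not carry over. Pictures are saved under pics/ and viewed, at most 10 in all, crops included, and the job is handed in when it is done.

Besides the shell and the picture viewer there is one more tool, called in YAML: its name, and indented under it one key for each argument. servo_tool: Moves the arm, as the interface text tells. Its arguments: {"type":"object","properties":{"moves":{"type":"array"},"force":{"type":"number"}},"required":["moves"]}

```bash
mkdir -p pics
cat > h.py <<'E'
import numpy as np, cv2
from workcell import *
def w(cam,p):
    c=calibration(cam); return np.array(c["R"]).T@(np.array(p)-np.array(c["t"]))
def px(cam,P):
    c=calibration(cam); q=np.array(c["camera_matrix"])@(np.array(c["R"])@np.array(P)+np.array(c["t"])); return (q[:2]/q[2]).round().astype(int)
def cloud(cam,depth):
    c=calibration(cam); K=np.array(c["camera_matrix"]); v,u=np.mgrid[:480,:640]
    P=np.stack([(u-K[0,2])/K[0,0]*depth,(v-K[1,2])/K[1,1]*depth,depth],-1)
    return (P-np.array(c["t"]))@np.array(c["R"])
def save(n,im): cv2.imwrite(f"pics/{n}.png",cv2.cvtColor(im,cv2.COLOR_RGB2BGR))
E
python3 - <<'E'
from h import *
for cam in ["top","side"]:
    im,d=camera(cam); save(cam+"0",im); np.savez(cam+"0.npz",im=im,d=d)
    for n in ["pot_mouth","pot_half","lid","lid_grip","carrier_hook","carrier_grip","rail_mark","rail_open","rack","mug","wax_tin","masking_tape","sanding_block"]:
        for r in mark_of(n,cam)[:3]:
            p=w(cam,r["xyz"]); print(cam,n,round(r["score"],2),p.round(3),px(cam,p))
print(get_obs()["time"])
E
```

```text
top pot_mouth 0.6 [0.586 0.26  0.096] [220 279]
top pot_half 0.93 [0.59  0.259 0.097] [220 277]
top lid 0.66 [ 0.46  -0.122 -0.001] [379 277]
top lid_grip 0.71 [ 0.456 -0.119  0.049] [381 269]
top carrier_hook 0.48 [0.584 0.263 0.161] [215 266]
top rail_mark 0.63 [ 0.596 -0.256  0.183] [404 179]
top rail_open 0.59 [ 0.623 -0.153  0.187] [363 185]
top rack 0.44 [0.586 0.261 0.098] [220 279]
top rack 0.19 [0.585 0.262 0.105] [219 278]
top mug 0.63 [ 0.672  0.439 -0.001] [150 299]
top mug 0.26 [ 0.599 -0.258  0.181] [404 178]
top wax_tin 0.73 [0.559 0.256 0.188] [219 267]
top wax_tin 0.64 [0.509 0.44  0.001] [168 352]
top masking_tape 0.73 [ 0.482 -0.409  0.004] [465 230]
top masking_tape 0.46 [0.584 0.26  0.103] [220 278]
top sanding_block 0.85 [ 0.434  0.244 -0.003] [255 344]
side pot_mouth 0.66 [0.585 0.26  0.096] [269 293]
side pot_half 0.87 [0.584 0.261 0.099] [269 293]
side lid 0.96 [ 0.452 -0.12  -0.003] [377 254]
side lid 0.81 [ 0.437 -0.249 -0.001] [396 231]
side lid_grip 0.85 [ 0.439 -0.25   0.048] [396 216]
side lid_grip 0.85 [ 0.454 -0.114  0.047] [376 239]
side lid_grip 0.37 [ 0.436 -0.251 -0.003] [396 231]
side carrier_hook 0.84 [0.581 0.261 0.158] [269 272]
side carrier_hook 0.63 [0.581 0.261 0.1  ] [271 292]
side carrier_grip 0.66 [0.556 0.264 0.188] [278 264]
side rail_mark 0.72 [ 0.597 -0.26   0.189] [346 162]
side rail_open 0.89 [ 0.619 -0.152  0.185] [325 178]
side rack 0.93 [ 0.607 -0.217  0.002] [337 224]
side rack 0.52 [ 0.596 -0.262  0.188] [347 162]
side mug 0.76 [ 0.669  0.442 -0.005] [199 370]
side wax_tin 0.79 [ 0.505  0.44  -0.001] [267 390]
side masking_tape 0.73 [ 0.479 -0.41  -0.002] [398 204]
side masking_tape 0.49 [0.582 0.26  0.1  ] [270 292]
side sanding_block 0.83 [0.434 0.242 0.005] [334 336]
side sanding_block 0.33 [0.56  0.262 0.193] [277 261]
1.4
```

Run:
```python
from h import *
a=np.load("top0.npz")["im"][140:390,120:500]; b=np.load("side0.npz")["im"][130:420,160:460]
a=cv2.resize(a,(456,300)); a=cv2.resize(np.load("top0.npz")["im"][150:370,190:490],(800,586),interpolation=cv2.INTER_CUBIC)
save("t1",a); save("s1",cv2.resize(b,(620,600),interpolation=cv2.INTER_CUBIC))
```

```text
(no output)
```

View pics/t1.png

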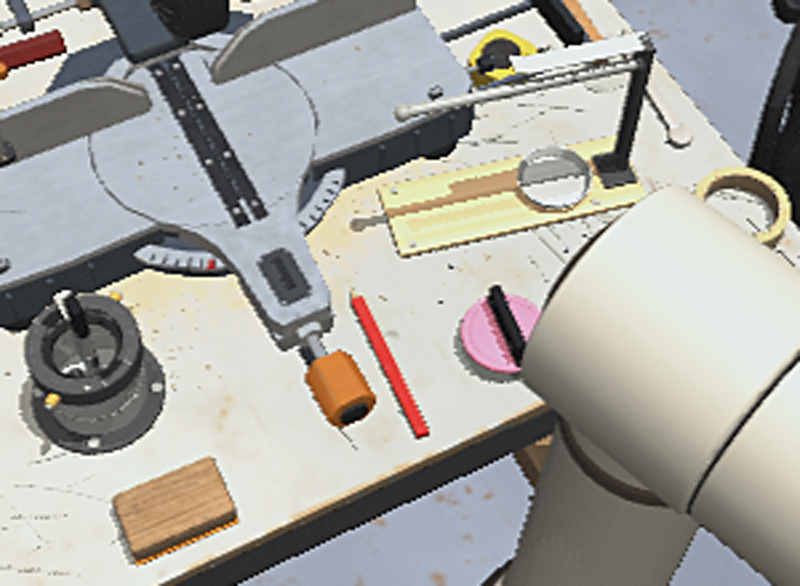

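View pics/s1.png

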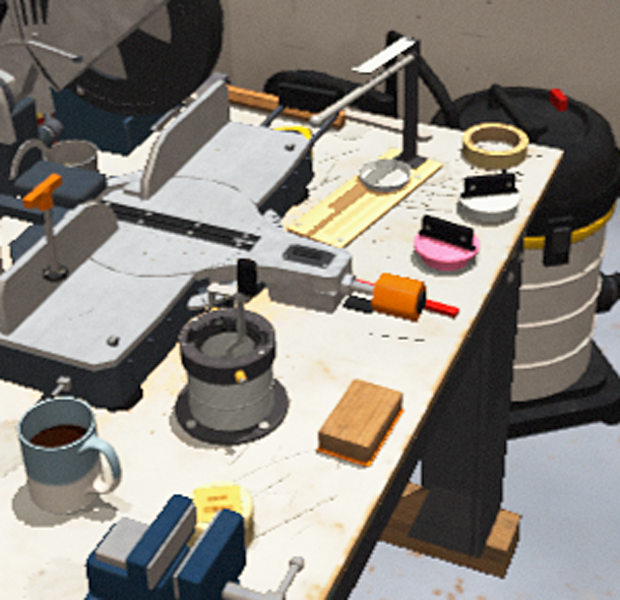

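Candidates: for the lid, there is a pink one at side pixel (377,254), top (379,277), which is the decoy, and a white one at side (396,231), hidden by the arm in top, which is the one I want. There is one carrier, in the pot (side 271,270; top 215,266), and one rack (side 337,224). The mug is at side (199,370), the tin at (267,390), the tape at (398,204) and the block at (334,336).

```bash
cat >> h.py <<'E'
from scipy.spatial.transform import Rotation as Ro
def Rt(): return Ro.from_euler("xyz",get_obs()["tcp_rot"],degrees=True)
def to(P,yaw=None,R=None):
    """tool turn (about own z) then tool-frame shift to reach P"""
    o=get_obs(); R=Rt()
    y=R.as_matrix()[:,1]; cur=np.degrees(np.arctan2(y[1],y[0]))
    dz=0
    if yaw is not None:  # wanted world angle of closing line
        dz=-((yaw-cur+90)%180-90)
        R=R*Ro.from_rotvec([0,0,dz],degrees=True)
    print("pos",np.round(o["ee_pos"],4),"closing",round(cur,1),"turn z",round(dz,2),"then shift",(R.inv().apply(np.array(P)-o["ee_pos"])).round(4))
E
python3 - <<'E'
from h import *
o=get_obs(); print(o["tcp_rot"],o["ee_pos"],Rt().as_matrix().round(2))
c=calibration("wrist"); R=np.array(c["R"]); print("cam pos",-R.T@c["t"],"fwd",R[2],c["camera_matrix"])
to([0.38,-0.25,0.33])
E
```

```text
[-1.79999997e+02  1.14290130e-03  1.78062889e+01] [ 0.1681967  -0.52364353  0.24999778] [[ 0.95  0.31 -0.  ]
 [ 0.31 -0.95 -0.  ]
 [-0.   -0.   -1.  ]]
cam pos [ 0.24217079 -0.500505    0.37458177] fwd [-0.29161114 -0.09305112 -0.95200023] [[389.22263545   0.         320.78048617]
 [  0.         389.22263545 237.40910939]
 [  0.           0.           1.        ]]
pos [ 0.1682 -0.5236  0.25  ] closing -72.2 turn z 0 then shift [ 0.2853 -0.1958 -0.08  ]
```

servo_tool:
  moves:
    - [[0,0,0],[0.038,-0.025,-0.01],100]
    - [[0,0,0],[0.038,-0.025,-0.01],100]
    - [[0,0,0],[0.038,-0.025,-0.01],100]
    - [[0,0,0],[0.038,-0.025,-0.01],100]
    - [[0,0,0],[0.038,-0.025,-0.01],100]
    - [[0,0,0],[0.038,-0.025,-0.01],100]
    - [[0,0,0],[0.038,-0.025,-0.01],100]
    - [[0,0,0],[0.038,-0.025,-0.01],100]
    - [[0,0,0],[0,0,0],100]
    - [[0,0,0],[0,0,0],100]

```text
time: 2.4
ee_pos: [0.397, -0.2396, 0.3301]
tcp_rot: [180.0, 0.0, 18.0]
wrist_force: [0.3, 0.1, 0.3]
opening: 0.0855
grasp_force: 0.0
```

Run:
```python
from h import *
im,d=camera("wrist"); save("w1",im); np.savez("w1.npz",im=im,d=d)
for n in ["lid","lid_grip","rail_mark","rail_open"]:
    for r in mark_of(n,"wrist")[:3]:
        p=w("wrist",r["xyz"]); print(n,round(r["score"],2),p.round(3),px("wrist",p))
P=cloud("wrist",d); 
m=(abs(P[...,2]-0.054)<.006)&(np.hypot(P[...,0]-.437,P[...,1]+.25)<.045)&(im.max(-1)<110)
q=P[m][:,:2]; c=cv2.minAreaRect(q.astype(np.float32)); print(m.sum(),c)
m=(abs(P[...,2]-0.023)<.004)&(np.hypot(P[...,0]-.437,P[...,1]+.25)<.07); print(m.sum(),cv2.minEnclosingCircle(P[m][:,:2].astype(np.float32)))
# rail: 
m=(P[...,2]>.17)&(P[...,2]<.19)&(P[...,1]>-.3)&(P[...,0]>.5)&(P[...,0]<.7); print(m.sum(), P[m].min(0),P[m].max(0))
print(get_obs()["ee_pos"])
to([.555,.262,.35])
```

```text
lid 0.66 [ 0.434 -0.256  0.002] [344 154]
lid 0.66 [ 0.456 -0.118 -0.001] [231  96]
lid_grip 0.91 [ 0.438 -0.26   0.049] [351 156]
lid_grip 0.56 [ 0.451 -0.122  0.049] [222 100]
830 ((0.4369059205055237, -0.2559569180011749), (0.07308630645275116, 0.011782655492424965), 31.941720962524414)
4192 ((0.4364880919456482, -0.2564120590686798), 0.04415418580174446)Traceback (most recent call last):
  File "<stdin>", line 11, in <module>
    return umr_minimum(a, axis, None, out, keepdims, initial, where)
ValueError: zero-size array to reduction operation minimum which has no identity
```

View pics/w1.png

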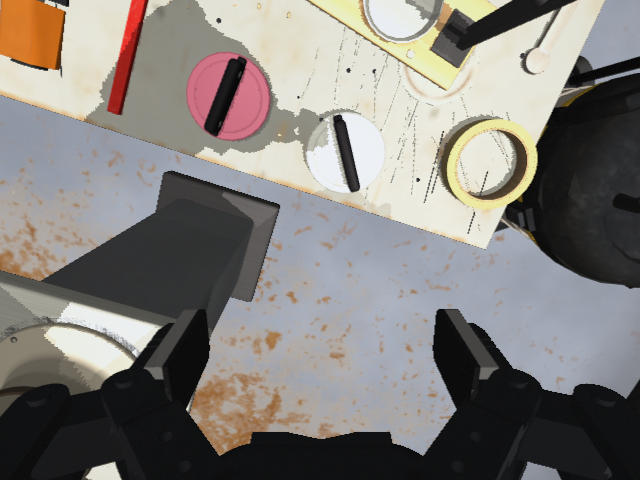

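The white lid is at pixel (345,152) with its bar at about 32°, and the pink decoy is at (228,95). The tape is at (490,163). Next stop is the pot.

servo_tool:
  moves:
    - [[0,0,0],[0.02,-0.036,-0.002],100]
    - [[0,0,0],[0.02,-0.036,-0.002],100]
    - [[0,0,0],[0.02,-0.036,-0.002],100]
    - [[0,0,0],[0.02,-0.036,-0.002],100]
    - [[0,0,0],[0.02,-0.036,-0.002],100]
    - [[0,0,0],[0.02,-0.036,-0.002],100]
    - [[0,0,0],[0.02,-0.036,-0.002],100]
    - [[0,0,0],[0.02,-0.036,-0.002],100]
    - [[0,0,0],[0.02,-0.036,-0.002],100]
    - [[0,0,0],[0.02,-0.036,-0.002],100]
    - [[0,0,0],[0.02,-0.036,-0.002],100]
    - [[0,0,0],[0.02,-0.036,-0.002],100]

```text
time: 3.85
ee_pos: [0.5061, 0.2061, 0.3546]
tcp_rot: [-178.2, 0.0, 21.4]
wrist_force: [0.7, -0.6, -0.2]
opening: 0.0853
grasp_force: 0.0
```

servo_tool:
  moves:
    - [[0,0,0],[0,0,0],100]
    - [[0,0,0],[0,0,0],100]

```text
time: 4.05
ee_pos: [0.5058, 0.2049, 0.3542]
tcp_rot: [-178.3, 0.1, 21.3]
wrist_force: [0.6, -0.4, 0.7]
opening: 0.0857
grasp_force: 0.0
```

Run:
```python
from h import *
im,d=camera("wrist"); save("w2",im); np.savez("w2.npz",im=im,d=d)
for n in ["pot","pot_mouth","pot_half","carrier_hook","carrier_grip","carrier"]:
    for r in mark_of(n,"wrist")[:3]:
        p=w("wrist",r["xyz"]); print(n,round(r["score"],2),p.round(3),px("wrist",p))
P=cloud("wrist",d); np.save("w2P.npy",P)
m=(P[...,2]>.195)&(P[...,2]<.216)&(np.hypot(P[...,0]-.556,P[...,1]-.263)<.04)
print(m.sum(),np.median(P[m],0),cv2.minAreaRect(P[m][:,:2].astype(np.float32)))
m=(P[...,2]>.158)&(P[...,2]<.18)&(np.hypot(P[...,0]-.58,P[...,1]-.263)<.04)
if m.any(): print("strap",m.sum(),np.median(P[m],0),cv2.minAreaRect(P[m][:,:2].astype(np.float32)))
m=(abs(P[...,2]-.1)<.004)&(np.hypot(P[...,0]-.584,P[...,1]-.26)<.07)
print("collar",m.sum(),np.median(P[m][:,2]),cv2.minEnclosingCircle(P[m][:,:2].astype(np.float32)))
save("w2c",cv2.resize(im[0:300,180:520],(680,600),interpolation=cv2.INTER_CUBIC))
```

```text
pot_mouth 0.19 [0.586 0.263 0.01 ] [307  95]
carrier_hook 0.71 [0.581 0.258 0.162] [299  96]
carrier_grip 0.46 [ 0.435 -0.255  0.005] [622 349]
carrier 0.61 [0.586 0.26  0.013] [310  96]
585 [0.55630087 0.25756108 0.20896364] ((0.5556004643440247, 0.25813382863998413), (0.02207600139081478, 0.012033105827867985), 4.473909378051758)
strap 959 [0.58227759 0.25942055 0.16689456] ((0.5733083486557007, 0.2594631314277649), (0.053270671516656876, 0.014058588072657585), 3.6675407886505127)
collar 4833 0.10183995247576534 ((0.5843759179115295, 0.2590523958206177), 0.06206303834915161)
```

View pics/w2c.png

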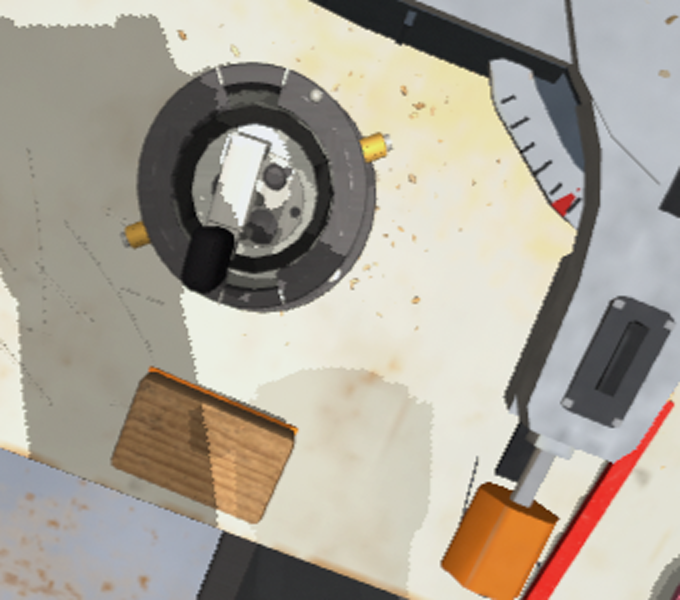

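Run:
```python
from h import *
o=get_obs(); print(np.round(o["q"],1),np.round(o["ee_pos"],4),o["tcp_rot"])
z=np.load("w2.npz"); im=z["im"]; P=np.load("w2P.npy"); c=calibration("wrist"); K=np.array(c["camera_matrix"]);R=np.array(c["R"]);t=np.array(c["t"])
C=-R.T@t
def pr(u,v,h=.1):
    r=R.T@np.linalg.inv(K)@[u,v,1]; return C+r*(h-C[2])/r[2]
# rim lines on ring: unwrap brightness at radius 44..52
cen=np.array([.5844,.2590])
hs=cv2.cvtColor(im,cv2.COLOR_RGB2HSV); m=(hs[...,0]>15)&(hs[...,0]<30)&(hs[...,1]>120)&(np.hypot(P[...,0]-.584,P[...,1]-.259)<.075)&(P[...,2]>.05)
n,l,s,ct=cv2.connectedComponentsWithStats(m.astype(np.uint8)); 
for i in range(1,n):
    if s[i,4]>8:
        p=P[l==i].mean(0); print("brass",s[i,4],p.round(4),np.degrees(np.arctan2(*(p[:2]-cen)[::-1])).round(1))
g=cv2.cvtColor(im,cv2.COLOR_RGB2GRAY); a=np.arange(0,360,1.)
prof=[]
for A in a:
    v=[]
    for r in np.linspace(.043,.050,8):
        x=px("wrist",[cen[0]+r*np.cos(np.radians(A)),cen[1]+r*np.sin(np.radians(A)),.1]); v.append(g[x[1],x[0]])
    prof.append(np.median(v))
prof=np.array(prof); print([(int(A),int(p)) for A,p in zip(a,prof) if p>110])
for e in [(291,35),(324,35),(321.5,147.5),(287.5,147.5),(338,47.5)]:
    p=pr(*e); print(e,p.round(4),np.degrees(np.arctan2(*(p[:2]-cen)[::-1])).round(1))
# circle fit of collar outer
m=(abs(P[...,2]-.1018)<.002)&(np.hypot(P[...,0]-.584,P[...,1]-.26)<.056); print(cv2.minEnclosingCircle(P[m][:,:2].astype(np.float32)))
```

```text
[ 21.2   8.4  25.8 107.4   1.8 179.9] [0.5053 0.205  0.3552] [-1.78239652e+02 -1.58382938e-02  2.12776065e+01]
brass 126 [0.6213 0.2139 0.0972] -50.8
brass 113 [0.5458 0.3032 0.0947] 131.2
[(2, 115), (3, 154), (4, 120), (37, 158), (38, 176), (217, 125), (257, 112), (258, 112), (259, 113), (260, 113), (261, 114), (262, 113), (263, 113), (264, 112), (265, 113), (266, 115), (267, 117), (268, 115), (269, 114), (270, 114), (271, 113), (272, 114), (273, 114), (274, 113), (275, 113), (276, 112), (277, 112), (278, 112), (279, 111), (280, 113), (281, 113), (282, 114), (283, 112), (284, 111), (285, 112), (286, 113), (287, 112), (288, 112), (289, 112), (290, 113), (291, 115), (292, 115), (293, 113), (294, 114), (295, 114), (296, 113), (297, 113), (298, 112), (299, 111), (300, 112), (301, 111), (302, 110), (307, 110), (308, 112), (309, 111), (310, 110), (311, 110), (312, 111), (313, 111), (314, 110), (319, 111), (320, 112), (321, 112), (322, 111), (323, 111), (343, 131), (344, 146), (345, 137), (346, 156), (347, 130), (348, 116), (349, 110)]
(291, 35) [0.6257 0.2882 0.1   ] 35.2
(324, 35) [0.6361 0.261  0.1   ] 2.3
(321.5, 147.5) [0.5453 0.228  0.1   ] -141.6
(287.5, 147.5) [0.5334 0.2583 0.1   ] -179.2
(338, 47.5) [0.6313 0.2458 0.1   ] -15.7
((0.5837327837944031, 0.25879472494125366), 0.05315963551402092)
```

Pot centre is (0.584,0.259) with yaw 20.2°. In the crop the notch lines are at (222,70) and (288,70), a pip is at (316,95) and the catches are at (375,148) and (135,235). The carrier grip is at (0.556,0.258) with yaw 4°. Joint 6 is at its limit, so I'll turn the wrist to the opposite half.

servo_tool:
  moves:
    - [[0,0,-8.58],[0,0,0],100]
    - [[0,0,-8.58],[0,0,0],100]
    - [[0,0,-8.58],[0,0,0],100]
    - [[0,0,-8.58],[0,0,0],100]
    - [[0,0,-8.58],[0,0,0],100]
    - [[0,0,-8.58],[0,0,0],100]
    - [[0,0,-8.58],[0,0,0],100]
    - [[0,0,-8.58],[0,0,0],100]
    - [[0,0,-8.58],[0,0,0],100]
    - [[0,0,-8.58],[0,0,0],100]
    - [[0,0,-8.58],[0,0,0],100]
    - [[0,0,-8.58],[0,0,0],100]

```text
time: 5.6
ee_pos: [0.5054, 0.2053, 0.355]
tcp_rot: [179.6, -1.7, 124.6]
wrist_force: [-0.3, 0.4, 0.1]
opening: 0.0853
grasp_force: 0.0
```

servo_tool:
  moves:
    - [[0,0,-8.58],[0,0,0],100]
    - [[0,0,-8.58],[0,0,0],100]
    - [[0,0,-8.58],[0,0,0],100]
    - [[0,0,-8.58],[0,0,0],100]
    - [[0,0,-8.58],[0,0,0],100]
    - [[0,0,-8.58],[0,0,0],100]
    - [[0,0,-8.58],[0,0,0],100]
    - [[0,0,0],[0,0,0],100]
    - [[0,0,0],[0,0,0],100]

```text
time: 6.5
ee_pos: [0.5055, 0.2054, 0.3549]
tcp_rot: [178.3, -0.5, -175.9]
wrist_force: [-0.4, -0.2, 0.3]
opening: 0.0852
grasp_force: 0.0
```

```bash
cat >> h.py <<'E'
def full(P,yaw):
    """rotation vector (tool) to exact down pose with tool yaw, and shift in the current tool axes / new tool axes"""
    o=get_obs(); R=Rt(); T=Ro.from_euler("xyz",[180,0,yaw],degrees=True); d=np.array(P)-o["ee_pos"]
    print("pos",np.round(o["ee_pos"],4),"rot",np.round(o["tcp_rot"],1),"turn",(R.inv()*T).as_rotvec(degrees=True).round(2),"shift after turn",T.inv().apply(d).round(4),"q",np.round(o["q"],0),"F",np.round(o["wrist_force"],1),"t",o["time"])
E
python3 - <<'E'
from h import *
full([.556,.2578,.30],184.2)
E
```

```text
pos [0.5055 0.2054 0.3549] rot [ 178.3   -0.5 -175.9] turn [ 1.68 -0.53 -0.12] shift after turn [-0.0542  0.0485  0.0549] q [ 21.   8.  26. 107.   2.  17.] F [-0.4 -0.2  0.3] t 6.5
```

servo_tool:
  moves:
    - [[1.7,-0.5,0],[0,0,0],100]
    - [[0,0,0],[-0.018,0.016,0],100]
    - [[0,0,0],[-0.018,0.016,0],100]
    - [[0,0,0],[-0.018,0.016,0.01],100]
    - [[0,0,0],[0,0,0.03],80]
    - [[0,0,0],[0,0,0.03],60]
    - [[0,0,0],[0,0,0.03],50]
    - [[0,0,0],[0,0,0],50]
    - [[0,0,0],[0,0,0],50]

```text
time: 7.4
ee_pos: [0.5555, 0.2574, 0.2555]
tcp_rot: [-180.0, -0.0, -175.8]
wrist_force: [0.2, 1.1, 0.4]
opening: 0.0425
grasp_force: 0.0
```

Run:
```python
from h import *
im,d=camera("wrist"); save("w3",im)
full([.556,.2578,.19],184.2)
P=cloud("wrist",d)
m=(P[...,2]>.195)&(P[...,2]<.216)&(np.hypot(P[...,0]-.556,P[...,1]-.258)<.02)
print(m.sum(),np.median(P[m],0),cv2.minAreaRect(P[m][:,:2].astype(np.float32)))
```

```text
pos [0.5559 0.2576 0.2566] rot [ 1.800e+02  1.000e-01 -1.758e+02] turn [0.02 0.07 0.05] shift after turn [-0.0001  0.0002  0.0666] q [25. 14. 21. 97. -0. 21.] F [-0.6  0.2  0.6] t 7.45
1108 [0.5530668  0.25773802 0.2088373 ] ((0.555877685546875, 0.25801071524620056), (0.021698353812098503, 0.011931476183235645), 4.749249458312988)
```

View pics/w3.png

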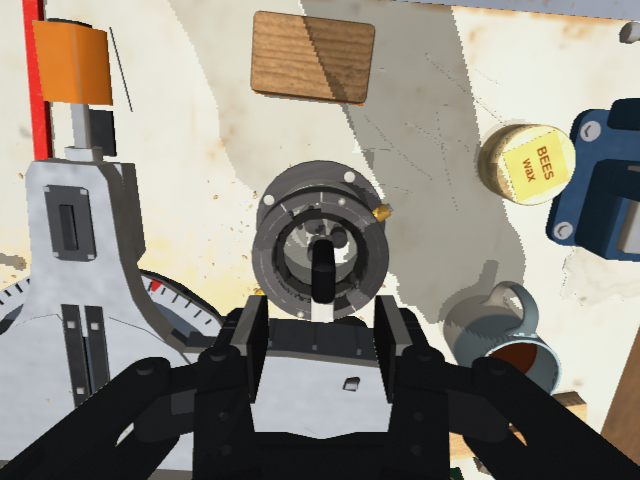

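The grip (323,270) is centred between the fingers, so I'm descending and closing.

servo_tool:
  moves:
    - [[0,0,0],[0,0,0.03],50]
    - [[0,0,0],[0,0,0.03],50]
    - [[0,0,0],[0,0,0.0066],50]
    - [[0,0,0],[0,0,0],0]
    - [[0,0,0],[0,0,0],0]
    - [[0,0,0],[0,0,0],0]
    - [[0,0,0],[0,0,0],0]
    - [[0,0,0],[0,0,0],0]
  force: 80

```text
time: 8.25
ee_pos: [0.5563, 0.2579, 0.1907]
tcp_rot: [179.9, 0.2, -175.7]
wrist_force: [-1.5, 0.3, 6.7]
opening: 0.011
grasp_force: 79.0
```

Run:
```python
from h import *
full([.556,.2578,.40],184.2); o=get_obs(); print(o["opening"],o["grasp_force"])
```

```text
pos [0.5563 0.2579 0.1907] rot [ 179.9    0.2 -175.7] turn [0.07 0.16 0.15] shift after turn [ 3.000e-04 -1.000e-04 -2.093e-01] q [25. 13. 12. 89.  0. 21.] F [-1.5  0.3  6.7] t 8.25
0.010965380991880743 78.97483706474304
```

servo_tool:
  moves:
    - [[0,0,0],[0,0,-0.02],0]
    - [[0,0,0],[0,0,-0.035],0]
    - [[0,0,0],[0,0,-0.04],0]
    - [[0,0,0],[0,0,-0.04],0]
    - [[0,0,0],[0,0,-0.015],0]
    - [[0,0,0],[0,0,0],0]
    - [[0,0,0],[0,0,0],0]

```text
time: 8.95
ee_pos: [0.556, 0.2576, 0.3376]
tcp_rot: [-180.0, -0.0, -175.7]
wrist_force: [0.3, 0.3, -3.8]
opening: 0.0111
grasp_force: 84.7
```

Run:
```python
from h import *
d0=np.array([.0245,.1055]); d0/=np.linalg.norm(d0); n0=np.array([d0[1],-d0[0]])
M=np.array([.5965,-.258])
for cam in ["top","side"]:
    z=np.load(cam+"0.npz"); P=cloud(cam,z["d"]); q=P[...,:2]-M; s=q@d0; x=q@n0
    m=(P[...,2]>.165)&(P[...,2]<.192)&(abs(x)<.03)&(s>.065)&(s<.155)
    A=P[m]; v=cv2.fitLine(A[:,:2].astype(np.float32),cv2.DIST_HUBER,0,.01,.01).ravel()
    print(cam,"rail n",m.sum(),"z top",np.percentile(A[:,2],95),"dir",np.degrees(np.arctan2(v[1],v[0])),"at",v[2:])
    m=(abs(x)<.03)&(s>.09)&(s<.2)&(P[...,2]>.16)&(P[...,2]<.2); print(" ball end s",np.percentile(s[m],[95,99,100]))
    m=(abs(P[...,2]-.203)<.006)&(abs(x)<.05)&(s>-.12)&(s<.09)
    print(" keeper",m.sum(),cv2.minAreaRect(P[m][:,:2].astype(np.float32)), np.percentile(P[m][:,2],90))
    m=(abs(P[...,2]-.008)<.004)&(abs(x)<.07)&(abs(s+.0-.045)<.2)
    print(" board",cv2.minAreaRect(P[m][:,:2].astype(np.float32)))
    m=(abs(P[...,2]-.013)<.003)&(np.hypot(q[...,0],q[...,1])<.05); print(" dish",m.sum(),cv2.minEnclosingCircle(P[m][:,:2].astype(np.float32)))
o=get_obs(); full([.556,.2578,.34],184.2); print(o["opening"],o["grasp_force"])
```

```text
top rail n 166 z top 0.18815812414956956 dir 77.96478 at [ 0.6181799  -0.14890677]
 ball end s [0.17315169 0.17571687 0.17669229]
 keeper 384 ((0.6058308482170105, -0.2703307569026947), (0.13953520357608795, 0.03254491090774536), 74.9777603149414) 0.2056890180109614
 board ((0.6073198318481445, -0.2143765538930893), (0.3996959626674652, 0.13827817142009735), 77.0101547241211)
 dish 372 ((0.5965238809585571, -0.2579578459262848), 0.049997299909591675)
side rail n 96 z top 0.18605997846699684 dir 77.02324 at [ 0.61465365 -0.14895682]
 ball end s [0.17426975 0.1758259  0.1765754 ]
 keeper 165 ((0.600298285484314, -0.26783087849617004), (0.14593611657619476, 0.028987137600779533), 76.08789825439453) 0.20365553586197552
 board ((0.600459635257721, -0.24236707389354706), (0.340118408203125, 0.1387663334608078), 76.81170654296875)
 dish 166 ((0.5956687927246094, -0.25779837369918823), 0.04933817684650421)
pos [0.556  0.2576 0.3376] rot [-180.    -0.  -175.7] turn [-0.02 -0.04  0.14] shift after turn [-0.0001  0.0002 -0.0024] q [ 25.  18.  35. 107.  -0.  21.] F [ 0.3  0.3 -3.8] t 8.95
0.011090861852112076 84.72080111503601
```

Run:
```python
from h import *
for cam in ["top","side"]:
    z=np.load(cam+"0.npz"); P=cloud(cam,z["d"])
    for y in np.arange(.18,-.2,-.04):
        m=(abs(P[...,1]-y)<.02)&(P[...,0]>.48)&(P[...,0]<.64)&(z["d"]>0); print(cam,round(y,2),P[m][:,2].max().round(3) if m.any() else None)
```

```text
top 0.18 0.01
top 0.14 0.061
top 0.1 0.09
top 0.06 0.093
top 0.02 0.089
top -0.02 0.057
top -0.06 0.013
top -0.1 0.192
top -0.14 0.189
top -0.18 0.189
side 0.18 0.004
side 0.14 0.003
side 0.1 0.086
side 0.06 0.09
side 0.02 0.086
side -0.02 0.009
side -0.06 0.011
side -0.1 0.19
side -0.14 0.187
side -0.18 0.207
```

servo_tool:
  moves:
    - [[0,0,4.35],[0,0,0],0]
    - [[0,0,4.3],[0,0,0],0]
    - [[0,0,4.3],[0,0,0],0]
    - [[0,0,4.3],[0,0,0],0]
    - [[0,0,0],[0,0,0],0]
    - [[0,0,0],[0,0,0],0]

```text
time: 9.55
ee_pos: [0.5555, 0.2574, 0.3369]
tcp_rot: [-179.9, -0.1, 167.2]
wrist_force: [-0.5, 0.9, -2.7]
opening: 0.0112
grasp_force: 84.7
```

Run:
```python
from h import *
full([.527,-.129,.3375],167)
```

```text
pos [0.5555 0.2574 0.3369] rot [-1.799e+02 -1.000e-01  1.672e+02] turn [-0.09 -0.11  0.22] shift after turn [-0.0591 -0.383  -0.0006] q [ 25.  18.  35. 107.  -0.  38.] F [-0.5  0.9 -2.7] t 9.55
```

servo_tool:
  moves:
    - [[0,0,0],[-0.003,-0.018,0],0]
    - [[0,0,0],[-0.005,-0.033,0],0]
    - [[0,0,0],[-0.006,-0.037,0],0]
    - [[0,0,0],[-0.006,-0.037,0],0]
    - [[0,0,0],[-0.006,-0.037,0],0]
    - [[0,0,0],[-0.006,-0.037,0],0]
    - [[0,0,0],[-0.006,-0.037,0],0]
    - [[0,0,0],[-0.006,-0.037,0],0]
    - [[0,0,0],[-0.006,-0.037,0],0]
    - [[0,0,0],[-0.005,-0.033,0],0]
    - [[0,0,0],[-0.003,-0.024,0],0]
    - [[0,0,0],[-0.002,-0.016,0],0]

```text
time: 10.75
ee_pos: [0.5279, -0.1313, 0.338]
tcp_rot: [-180.0, -0.0, 167.1]
wrist_force: [-0.4, 0.4, -2.8]
opening: 0.0113
grasp_force: 84.7
```

servo_tool:
  moves:
    - [[0,0,0],[0,0,0],0]
    - [[0,0,0],[0,0,0.02],0]
    - [[0,0,0],[0,0,0.03],0]
    - [[0,0,0],[0,0,0.03],0]
    - [[0,0,0],[0,0,0.01],0]
    - [[0,0,0],[0,0,0],0]
    - [[0,0,0],[0,0,0],0]
    - [[0,0,0],[0,0,0],0]

```text
time: 11.55
ee_pos: [0.5292, -0.1291, 0.25]
tcp_rot: [-180.0, 0.1, 167.1]
wrist_force: [-0.6, 0.1, -2.6]
opening: 0.0109
grasp_force: 84.6
```

Run:
```python
from h import *
full([.527,-.129,.247],167)
im,d=camera("wrist"); save("w4",im); np.savez("w4.npz",im=im,d=d); P=cloud("wrist",d); np.save("w4P.npy",P)
for n in ["rail_mark","rail_open","carrier_hook","carrier_grip"]:
    for r in mark_of(n,"wrist")[:2]:
        p=w("wrist",r["xyz"]); print(n,round(r["score"],2),p.round(3),px("wrist",p))
M=np.array([.5965,-.258]); d0=np.array([.225,.974]); n0=np.array([.974,-.225]); q=P[...,:2]-M; s=q@d0; x=q@n0
for lo in np.arange(.0,.17,.02):
    m=(P[...,2]>.165)&(P[...,2]<.192)&(abs(x)<.02)&(s>lo)&(s<lo+.02)
    if m.sum()>5: print("rail s",lo.round(2),m.sum(),"x rng",np.percentile(x[m],[5,50,95]).round(4),"z95",np.percentile(P[m][:,2],95).round(4), "x at top", x[m][P[m][:,2]>np.percentile(P[m][:,2],80)].mean().round(4))
for cam in ["side","top"]:
    im,d=camera(cam); save(cam+"4",im); np.savez(cam+"4.npz",im=im,d=d)
    for n in ["carrier_hook","carrier_grip","rail_open"]:
        for r in mark_of(n,cam)[:2]:
            p=w(cam,r["xyz"]); print(cam,n,round(r["score"],2),p.round(3),"rack xs",((p[:2]-M)@n0).round(4),((p[:2]-M)@d0).round(4))
a=px("side",[.57,-.15,.15]); i=np.load("side4.npz")["im"][a[1]-75:a[1]+75,a[0]-100:a[0]+100]
b=cv2.resize(np.load("w4.npz")["im"],(400,300)); 
save("c4",np.vstack([cv2.resize(i,(400,300),interpolation=cv2.INTER_CUBIC),b]))
```

```text
pos [ 0.5292 -0.1291  0.25  ] rot [-1.800e+02  1.000e-01  1.671e+02] turn [-0.02  0.11  0.12] shift after turn [ 0.0022 -0.0004  0.003 ] q [-14.   4.   9.  95.  -0.  -1.] F [-0.6  0.1 -2.6] t 11.55
rail_open 0.76 [ 0.616 -0.15   0.187] [320 412]
carrier_grip 0.83 [ 0.531 -0.13   0.247] [323 340]
rail s 0.02 78 x rng [-0.0021  0.0009  0.0043] z95 0.1859 x at top 0.0
rail s 0.08 155 x rng [-0.0072 -0.0045  0.0012] z95 0.1858 x at top -0.0017
rail s 0.1 719 x rng [-0.0074 -0.005   0.0014] z95 0.1858 x at top -0.0019
rail s 0.12 118 x rng [-0.0073 -0.0047  0.0017] z95 0.1859 x at top -0.0023
side carrier_hook 0.8 [ 0.553 -0.134  0.217] rack xs -0.0706 0.1106
side carrier_grip 0.59 [ 0.527 -0.126  0.247] rack xs -0.097 0.1132
side rail_open 0.98 [ 0.62  -0.152  0.184] rack xs -0.0009 0.1088
top rail_open 0.71 [ 0.622 -0.154  0.183] rack xs 0.0014 0.1067
top rail_open 0.68 [ 0.441 -0.252  0.004] rack xs -0.1524 -0.0294
```

View pics/c4.png

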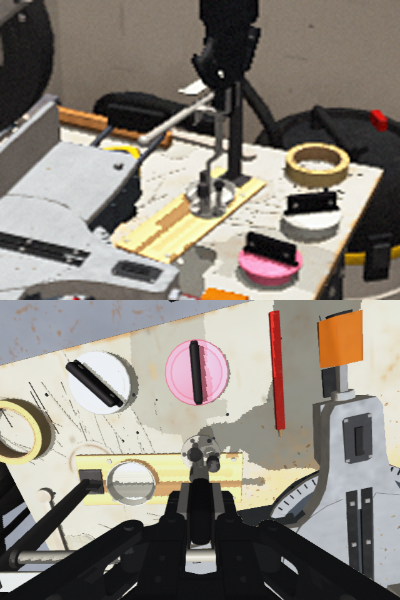

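Top half: the carrier hangs upright just in front of the rail's open stretch at (215,130). Bottom half: the dish is at (132,483), and the grip (200,490) is firmly held. Now I'll put the hook on sideways.

servo_tool:
  moves:
    - [[0,0,0],[0,0,0.0035],0]
    - [[0,0,0],[-0.008,0,0],0]
    - [[0,0,0],[-0.013,0,0],0]
    - [[0,0,0],[-0.013,0,0],0]
    - [[0,0,0],[-0.013,0,0],0]
    - [[0,0,0],[-0.012,0,0],0]
    - [[0,0,0],[-0.008,0,0],0]
    - [[0,0,0],[0,0,0],0]
    - [[0,0,0],[0,0,0],0]

```text
time: 13.1
ee_pos: [0.5939, -0.1441, 0.2445]
tcp_rot: [-180.0, -0.1, 167.1]
wrist_force: [-0.2, 0.2, -1.9]
opening: 0.0113
grasp_force: 84.7
```

```bash
cat >> h.py <<'E'
M=np.array([.5965,-.258]); d0=np.array([.225,.974]); n0=np.array([.974,-.225])
def rk():
    o=get_obs(); q=np.array(o["ee_pos"])[:2]-M; print("hook rack x %.4f s %.4f z %.4f"%(q@n0+.026,q@d0,o["ee_pos"][2]-.0307),"F",np.round(o["wrist_force"],1),"rot",np.round(o["tcp_rot"],1),"t",o["time"])
E
python3 - <<'E'
from h import *
rk()
for cam in ["side","top"]:
    im,d=camera(cam); save(cam+"5",im)
    for r in mark_of("carrier_hook",cam)[:2]:
        p=w(cam,r["xyz"]); print(cam,round(r["score"],2),p.round(3),((p[:2]-M)@n0).round(4),((p[:2]-M)@d0).round(4))
a=px("side",[.61,-.15,.17]); i=cv2.cvtColor(cv2.imread("pics/side5.png"),cv2.COLOR_BGR2RGB)[a[1]-50:a[1]+50,a[0]-65:a[0]+65]
save("c5",cv2.resize(i,(650,500),interpolation=cv2.INTER_CUBIC))
E
```

```text
hook rack x -0.0022 s 0.1103 z 0.2138 F [-0.2  0.2 -1.9] rot [-1.800e+02 -1.000e-01  1.671e+02] t 13.1
side 0.74 [ 0.619 -0.151  0.211] -0.0026 0.1089
top 0.89 [ 0.618 -0.145  0.215] -0.0046 0.1146
```

View pics/c5.png

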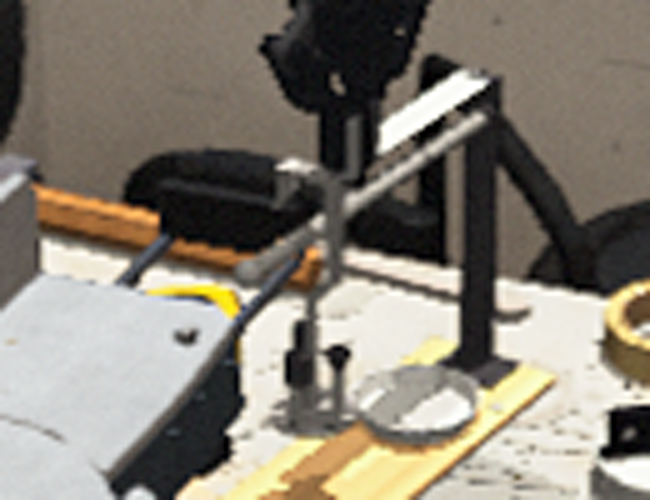

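The rail at (320,220) passes between the legs, with the free leg beyond it. Lowering.

servo_tool:
  moves:
    - [[0,0,0],[-0.0015,0,0.007],0]
    - [[0,0,0],[0,0,0.008],0]
    - [[0,0,0],[0,0,0.008],0]
    - [[0,0,0],[0,0,0.0035],0]
    - [[0,0,0],[0,0,0],0]
    - [[0,0,0],[0,0,0],0]
    - [[0,0,0],[0,0,0],0]

```text
time: 14.0
ee_pos: [0.5955, -0.1445, 0.2187]
tcp_rot: [-180.0, 0.0, 167.1]
wrist_force: [0.2, -0.3, -2.5]
opening: 0.0108
grasp_force: 84.7
```

Run:
```python
from h import *
rk()
```

```text
hook rack x -0.0005 s 0.1103 z 0.1880 F [ 0.2 -0.3 -2.5] rot [-180.     0.   167.1] t 14.0
```

servo_tool:
  moves:
    - [[0,0,0],[0,0,0.001],0]
    - [[0,0,0],[-0.0002,-0.007,0],0]
    - [[0,0,0],[-0.0002,-0.012,0],0]
    - [[0,0,0],[-0.0002,-0.013,0],0]
    - [[0,0,0],[-0.0002,-0.013,0],0]
    - [[0,0,0],[-0.0002,-0.013,0],0]
    - [[0,0,0],[0,0,0],0]
    - [[0,0,0],[0,0,0],0]

```text
time: 14.8
ee_pos: [0.5832, -0.2018, 0.2172]
tcp_rot: [-180.0, -0.0, 167.0]
wrist_force: [0.6, 0.6, -2.6]
opening: 0.0112
grasp_force: 84.7
```

Run:
```python
from h import *
rk()
```

```text
hook rack x 0.0005 s 0.0517 z 0.1865 F [ 0.6  0.6 -2.6] rot [-180.   -0.  167.] t 14.8
```

No contact. Slide on to the mark.

servo_tool:
  moves:
    - [[0,0,0],[0,-0.008,0],0]
    - [[0,0,0],[0,-0.012,0],0]
    - [[0,0,0],[0,-0.012,0],0]
    - [[0,0,0],[0,-0.012,0],0]
    - [[0,0,0],[0,-0.0075,0],0]
    - [[0,0,0],[0,0,0],0]
    - [[0,0,0],[0,0,0],0]

```text
time: 15.5
ee_pos: [0.5719, -0.2516, 0.2172]
tcp_rot: [-180.0, -0.0, 167.1]
wrist_force: [-0.5, -0.1, -2.6]
opening: 0.0108
grasp_force: 84.7
```

Run:
```python
from h import *
rk()
for cam in ["side","top","wrist"]:
    im,d=camera(cam); save(cam+"6",im)
    for n in ["carrier_hook","rail_mark"]:
      for r in mark_of(n,cam)[:2]:
        p=w(cam,r["xyz"]); print(cam,n,round(r["score"],2),p.round(3),((p[:2]-M)@n0).round(4),((p[:2]-M)@d0).round(4))
    if cam=="wrist":
        P=cloud(cam,d); q=P[...,:2]-M; m=(abs(P[...,2]-.013)<.004)&(np.hypot(q[...,0],q[...,1])<.05); A=P[m][:,:2]-M; print("dish",m.sum(),(A@n0).min(),(A@n0).max(),(A@d0).min(),(A@d0).max())
```

```text
hook rack x 0.0006 s 0.0007 z 0.1865 F [-0.5 -0.1 -2.6] rot [-180.    -0.   167.1] t 15.5
side carrier_hook 0.81 [ 0.598 -0.26   0.186] 0.0017 -0.0015
side carrier_hook 0.26 [ 0.62  -0.151  0.184] -0.0008 0.1096
side rail_mark 0.8 [ 0.597 -0.26   0.186] 0.0012 -0.0013
side rail_mark 0.36 [ 0.507  0.435 -0.003] -0.2435 0.6546
top carrier_hook 0.73 [ 0.6   -0.255  0.185] 0.0032 0.0034
top carrier_hook 0.63 [0.59  0.261 0.101] -0.1227 0.5043
top rail_mark 0.82 [ 0.596 -0.26   0.183] 0.0001 -0.0018
top rail_mark 0.15 [0.589 0.262 0.099] -0.1243 0.5051
dish 2651 -0.044175544836703606 0.044964944100842286 -0.0495958812247158 0.04974708092947868
```

servo_tool:
  moves:
    - [[0,0,0],[0,0,0.001],0]
    - [[0,0,0],[0,0,0.0005],0]
    - [[0,0,0],[0,0,0],0]
    - [[0,0,0],[0,0,0],0]

```text
time: 16.35
ee_pos: [0.5719, -0.2514, 0.2158]
tcp_rot: [-180.0, -0.0, 167.1]
wrist_force: [-0.0, 0.5, -1.1]
opening: 0.011
grasp_force: 85.0
```

Run:
```python
from h import *
rk()
```

```text
hook rack x 0.0006 s 0.0009 z 0.1851 F [-0.   0.5 -1.1] rot [-180.    -0.   167.1] t 16.35
```

Contact has begun, since the force on the tool fell from 2.6 to 1.1 N. Release gently.

servo_tool:
  moves:
    - [[0,0,0],[0,0,0.0005],0]
    - [[0,0,0],[0,0,0],20]
    - [[0,0,0],[0,0,0],30]
    - [[0,0,0],[0,0,0],40]
    - [[0,0,0],[0,0,0],50]
    - [[0,0,0],[0,0,0],50]
    - [[0,0,0],[0,0,0],50]
    - [[0,0,0],[0,0,0],50]
    - [[0,0,0],[0,0,0],50]

```text
time: 17.25
ee_pos: [0.5719, -0.2515, 0.2153]
tcp_rot: [-180.0, -0.0, 167.1]
wrist_force: [-0.4, -0.1, -1.2]
opening: 0.0422
grasp_force: 0.0
```

Run:
```python
from h import *
rk()
im,d=camera("wrist"); P=cloud("wrist",d)
q=P[...,:2]-M
for z in [.185,.195,.205,.21]:
    m=(abs(P[...,2]-z)<.005)&(abs(q@d0)<.012)&(abs(q@n0+.026)<.03)
    if m.any(): A=P[m][:,:2]-M; print(z,m.sum(),"x",np.percentile(A@n0,[2,50,98]).round(4),"s",np.percentile(A@d0,[2,50,98]).round(4))
im,d=camera("side"); save("side7",im)
r=mark_of("carrier_hook","side")[0]; p=w("side",r["xyz"]); print(p,(p[:2]-M)@n0,(p[:2]-M)@d0)
```

```text
hook rack x 0.0006 s 0.0008 z 0.1846 F [-0.4 -0.1 -1.2] rot [-180.    -0.   167.1] t 17.25
0.185 357 x [-0.0054 -0.0021  0.0034] s [-0.0119  0.0084  0.0117]
0.195 236 x [-0.0369 -0.036  -0.0005] s [-0.0102 -0.0003  0.0092]
0.205 611 x [-0.037  -0.0346  0.0038] s [-0.0113  0.0001  0.0118]
0.21 380 x [-0.0372 -0.0363 -0.033 ] s [-0.0059  0.0001  0.0056]
[ 0.59765935 -0.25554703  0.18360506] 0.000577287592454085 0.002650043267412226
```

servo_tool:
  moves:
    - [[0,0,0],[0,0,-0.01],50]
    - [[0,0,0],[0,0,-0.025],50]
    - [[0,0,0],[0,0,-0.035],50]
    - [[0,0,0],[0,0,-0.03],50]
    - [[0,0,-7.5],[0,0,0],50]
    - [[0,0,-7.5],[0,0,0],50]
    - [[0,0,-7.5],[0,0,0],50]
    - [[0,0,-7.5],[0,0,0],50]
    - [[0,0,-7.5],[0,0,0],50]
    - [[0,0,-7.4],[0,0,0],50]
    - [[0,0,0],[0,0,0],50]
    - [[0,0,0],[0,0,0],50]

```text
time: 18.6
ee_pos: [0.572, -0.2514, 0.3158]
tcp_rot: [-180.0, -0.0, -148.2]
wrist_force: [0.2, 0.3, -0.2]
opening: 0.0428
grasp_force: 0.0
```

Run:
```python
from h import *
full([.4367,-.256,.19],212)
im,d=camera("side"); save("side8",im)
r=mark_of("carrier_hook","side")[0]; p=w("side",r["xyz"]); print(r["score"],p,(p[:2]-M)@n0,(p[:2]-M)@d0)
r=mark_of("carrier","side")[0]; p=w("side",r["xyz"]); print(r["score"],p,(p[:2]-M)@n0,(p[:2]-M)@d0)
```

```text
pos [ 0.572  -0.2514  0.3158] rot [-180.    -0.  -148.2] turn [-0.02 -0.02 -0.22] shift after turn [0.1171 0.0678 0.1258] q [-24.  18.  33. 105.  -0. -55.] F [ 0.2  0.3 -0.2] t 18.6
0.93 [ 0.59724013 -0.25610592  0.18396824] 0.0002947140364272622 0.0020113617063663566
0.61 [ 0.59912009 -0.25639207  0.03610112] 0.0021901844759234608 0.002155646019111022
```

The carrier hangs at the mark, upright. To the lid.

servo_tool:
  moves:
    - [[0,0,-0.2],[0.02,0.012,0],50]
    - [[0,0,0],[0.034,0.02,0],50]
    - [[0,0,0],[0.034,0.02,0],50]
    - [[0,0,0],[0.029,0.016,0.01],50]
    - [[0,0,0],[0,0,0.04],50]
    - [[0,0,0],[0,0,0.04],50]
    - [[0,0,0],[0,0,0.036],50]
    - [[0,0,0],[0,0,0],50]
    - [[0,0,0],[0,0,0],50]

```text
time: 19.65
ee_pos: [0.4366, -0.2561, 0.1903]
tcp_rot: [180.0, -0.0, -147.9]
wrist_force: [-0.8, 0.2, 1.0]
opening: 0.0429
grasp_force: 0.0
```

Run:
```python
from h import *
im,d=camera("wrist"); save("w9",im); P=cloud("wrist",d)
m=(abs(P[...,2]-0.054)<.006)&(np.hypot(P[...,0]-.437,P[...,1]+.256)<.045)&(im.max(-1)<110)
c=cv2.minAreaRect(P[m][:,:2].astype(np.float32)); print(m.sum(),c)
m=(abs(P[...,2]-0.023)<.004)&(np.hypot(P[...,0]-.437,P[...,1]+.256)<.055); print(m.sum(),cv2.minEnclosingCircle(P[m][:,:2].astype(np.float32)))
full([.4367,-.256,.047],212)
```

```text
1647 ((0.43893226981163025, -0.2554584741592407), (0.07336317002773285, 0.011769022792577744), 31.822063446044922)
7130 ((0.43953996896743774, -0.25542888045310974), 0.04419521987438202)
pos [ 0.4372 -0.2564  0.1915] rot [-179.9    0.  -147.8] turn [-0.1   0.02  0.17] shift after turn [0.0002 0.0006 0.1445] q [-30.  -2.  -3.  88.  -0. -63.] F [-0.3 -0.8  0.8] t 19.7
```

View pics/w9.png

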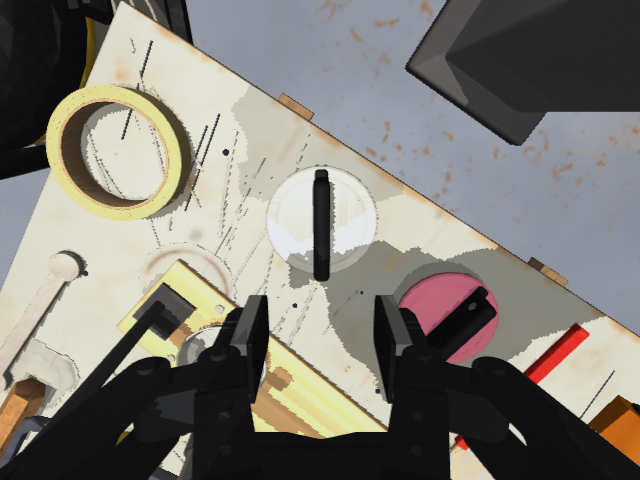

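The bar (322,225) is lined up between the fingers, the pink decoy is at (448,318) and the tape at (118,150). Going down to grip.

servo_tool:
  moves:
    - [[0,0,0],[-0.001,0,0.03],50]
    - [[0,0,0],[0,0,0.04],50]
    - [[0,0,0],[0,0,0.04],50]
    - [[0,0,0],[0,0,0.025],50]
    - [[0,0,0],[0,0,0.0095],50]
    - [[0,0,0],[0,0,0],50]
    - [[0,0,0],[0,0,0],0]
    - [[0,0,0],[0,0,0],0]
    - [[0,0,0],[0,0,0],0]
    - [[0,0,0],[0,0,0],0]
    - [[0,0,0],[0,0,0],0]
  force: 100

```text
time: 20.8
ee_pos: [0.4386, -0.2563, 0.0472]
tcp_rot: [-179.8, 0.1, -147.8]
wrist_force: [-0.5, 1.0, 6.3]
opening: 0.0103
grasp_force: 98.4
```

Run:
```python
from h import *
full([.438,-.2557,.047],212); o=get_obs(); print(o["opening"],o["grasp_force"])
```

```text
pos [ 0.4386 -0.2563  0.0472] rot [-1.798e+02  1.000e-01 -1.478e+02] turn [-0.18  0.06  0.2 ] shift after turn [0.0002 0.0009 0.0002] q [-30.   0. -17.  72.  -0. -62.] F [-0.5  1.   6.3] t 20.8
0.01026992165520436 98.3826470375061
```

servo_tool:
  moves:
    - [[0,0,0],[0,0,-0.015],0]
    - [[0,0,0],[0,0,-0.035],0]
    - [[0,0,0],[0,0,-0.045],0]
    - [[0,0,0],[0,0,-0.045],0]
    - [[0,0,0],[0,0,-0.04],0]
    - [[0,0,6],[0,0,-0.02],0]
    - [[0,0,6],[0,0,0],0]
    - [[0,0,0],[0,0,0],0]

```text
time: 21.6
ee_pos: [0.4377, -0.2558, 0.2469]
tcp_rot: [-179.9, 0.1, -159.9]
wrist_force: [0.0, 0.5, -2.1]
opening: 0.0104
grasp_force: 97.9
```

servo_tool:
  moves:
    - [[0,0,0],[-0.015,0.014,0],0]
    - [[0,0,0],[-0.03,0.028,0],0]
    - [[0,0,0],[-0.03,0.029,0],0]
    - [[0,0,0],[-0.03,0.029,0],0]
    - [[0,0,0],[-0.03,0.029,0],0]
    - [[0,0,0],[-0.03,0.029,0],0]
    - [[0,0,0],[-0.03,0.029,0],0]
    - [[0,0,0],[-0.03,0.029,0],0]
    - [[0,0,0],[-0.03,0.029,0],0]
    - [[0,0,0],[-0.03,0.028,0],0]
    - [[0,0,0],[-0.02,0.018,0],0]
    - [[0,0,0],[-0.01,0.009,0],0]

```text
time: 22.8
ee_pos: [0.6299, 0.1368, 0.2438]
tcp_rot: [180.0, -0.1, -159.5]
wrist_force: [0.2, -1.0, -1.1]
opening: 0.0102
grasp_force: 97.9
```

servo_tool:
  moves:
    - [[0,0,0],[0,0,0],0]
    - [[0,0,0],[0,0,0],0]

```text
time: 23.0
ee_pos: [0.6292, 0.1339, 0.2446]
tcp_rot: [-180.0, -0.1, -159.7]
wrist_force: [0.2, -0.5, -1.5]
opening: 0.0101
grasp_force: 97.9
```

Run:
```python
from h import *
full([.5851,.2592,.25],200.2)
im,d=camera("wrist"); save("w10",im); P=cloud("wrist",d); 
m=(abs(P[...,2]-.1015)<.003)&(np.hypot(P[...,0]-.585,P[...,1]-.26)<.058); print(m.sum(),cv2.minEnclosingCircle(P[m][:,:2].astype(np.float32)), np.median(P[m][:,2]))
g=cv2.cvtColor(im,cv2.COLOR_RGB2GRAY); cen=np.array(cv2.minEnclosingCircle(P[m][:,:2].astype(np.float32))[0])
hs=cv2.cvtColor(im,cv2.COLOR_RGB2HSV); m=(hs[...,0]>15)&(hs[...,0]<30)&(hs[...,1]>120)&(np.hypot(P[...,0]-.584,P[...,1]-.259)<.075)&(P[...,2]>.05)
n,l,s,ct=cv2.connectedComponentsWithStats(m.astype(np.uint8)); 
for i in range(1,n):
    if s[i,4]>8:
        p=P[l==i].mean(0); print("brass",s[i,4],p.round(4),np.degrees(np.arctan2(*(p[:2]-cen)[::-1])).round(1))
for A in range(360):
    v=[g[x[1],x[0]] for r in np.linspace(.043,.050,8) for x in [px("wrist",[cen[0]+r*np.cos(np.radians(A)),cen[1]+r*np.sin(np.radians(A)),.1])] if 0<=x[0]<640 and 0<=x[1]<480]
    if v and np.median(v)>120: print(A,int(np.median(v)),end="; ")
```

```text
pos [0.6292 0.1339 0.2446] rot [-1.800e+02 -1.000e-01 -1.597e+02] turn [-0.02 -0.08  0.05] shift after turn [-0.0018  0.1328 -0.0054] q [12. 18. 25. 97. -0. -8.] F [ 0.2 -0.5 -1.5] t 23.0
7657 ((0.5844551920890808, 0.25759100914001465), 0.05364273861050606) 0.10097619261053538
brass 142 [0.5442 0.3025 0.0932] 131.8
brass 217 [0.6205 0.2124 0.0932] -51.5
```

View pics/w10.png

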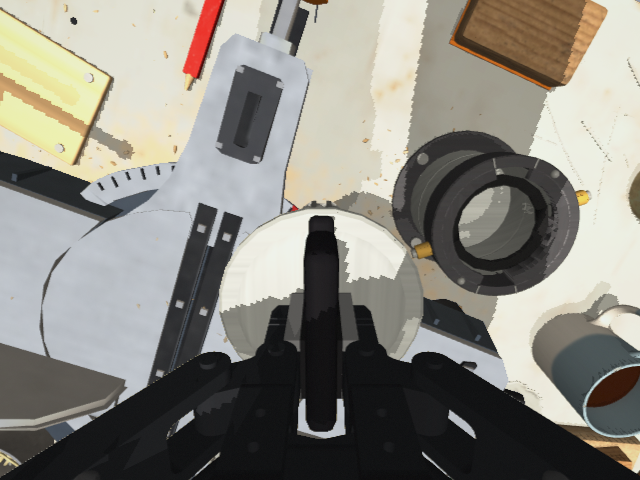

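Run:
```python
from h import *
from scipy.optimize import least_squares
im,d=camera("wrist"); P=cloud("wrist",d); o=get_obs(); e=np.array(o["ee_pos"])
m=(abs(P[...,2]-(e[2]-.024))<.005)&(np.hypot(P[...,0]-e[0],P[...,1]-e[1])<.055)&(im.max(-1)>100)
A=P[m][:,:2]; h=cv2.convexHull(A.astype(np.float32))[:,0]
R=Rt().as_matrix(); t=(h-e[:2])@R[:2,:2]; t=t[(t[:,0]>0)&(np.hypot(*t.T)>.035)]
f=least_squares(lambda c: np.hypot(*(t-c[:2]).T)-.044,[0,0],loss="soft_l1",f_scale=.001); print("lid centre rel TCP, tool xy",f.x.round(4),len(t),"z",np.median(P[m][:,2])-e[2])
b=(abs(P[...,2]-(e[2]+.007))<.006)&(np.hypot(P[...,0]-e[0],P[...,1]-e[1])<.045)&(im.max(-1)<100)
print(cv2.minAreaRect(((P[b][:,:2]-e[:2])@R[:2,:2]).astype(np.float32)))
full([.5841,.2582,.25],200.25)
```

```text
lid centre rel TCP, tool xy [-0.0008 -0.0005] 37 z -0.02291903433829995
((0.0007117558270692825, -0.002687426283955574), (0.07095301896333694, 0.03583291172981262), 17.667451858520508)
pos [0.6292 0.1334 0.2451] rot [-180.    -0.  -159.8] turn [-0.02 -0.03 -0.09] shift after turn [-0.0008  0.1327 -0.0049] q [12. 18. 25. 97. -0. -8.] F [ 0.5 -0.2 -1.3] t 23.1
```

The lid is centred in the grip. The open pot is at (510,222), and its catches are at (423,250) and (583,198). Moving over it.

servo_tool:
  moves:
    - [[0,0,0],[0,0.015,0],0]
    - [[0,0,0],[0,0.03,0],0]
    - [[0,0,0],[-0.001,0.035,0],0]
    - [[0,0,0],[0,0.03,0],0]
    - [[0,0,0],[0,0.0165,0],0]
    - [[0,0,0],[0,0.006,0.02],0]
    - [[0,0,0],[0,0,0.03],0]
    - [[0,0,0],[0,0,0.03],0]
    - [[0,0,0],[0,0,0.01],0]
    - [[0,0,0],[0,0,0],0]
    - [[0,0,0],[0,0,0],0]
    - [[0,0,0],[0,0,0],0]

```text
time: 24.3
ee_pos: [0.5855, 0.2595, 0.1567]
tcp_rot: [180.0, 0.1, -159.8]
wrist_force: [0.8, 0.5, -1.6]
opening: 0.0104
grasp_force: 97.9
```

Run:
```python
from h import *
full([.5841,.2582,.15],200.25)
for c in ["top","side"]:
    im,d=camera(c); save(c+"11",im)
    for n in ["lid","pot_mouth"]:
        for r in mark_of(n,c)[:2]:
            print(c,n,round(r["score"],2),w(c,r["xyz"]).round(3))
```

```text
pos [0.5855 0.2595 0.1567] rot [ 1.800e+02  1.000e-01 -1.598e+02] turn [ 0.    0.12 -0.06] shift after turn [ 0.0017 -0.0008  0.0067] q [24. 17. 13. 86. -0.  4.] F [ 0.8  0.5 -1.6] t 24.3
top lid 0.89 [0.587 0.265 0.111]
top pot_mouth 0.9 [0.589 0.263 0.097]
top pot_mouth 0.58 [0.59  0.258 0.102]
side lid 0.82 [ 0.455 -0.118  0.   ]
side lid 0.59 [0.584 0.268 0.108]
side pot_mouth 0.59 [0.582 0.258 0.101]
side pot_mouth 0.56 [0.588 0.262 0.096]
```

servo_tool:
  moves:
    - [[0,0,0],[0.0012,-0.0005,0.004],0]
    - [[0,0,0],[0,0,0.004],0]
    - [[0,0,0],[0,0,0.003],0]
    - [[0,0,0],[0,0,0.003],0]
    - [[0,0,0],[0,0,0],0]
    - [[0,0,0],[0,0,0],0]

```text
time: 25.2
ee_pos: [0.5837, 0.2584, 0.1405]
tcp_rot: [-180.0, -0.0, -159.8]
wrist_force: [-0.7, 0.4, -1.9]
opening: 0.0106
grasp_force: 97.9
```

Run:
```python
from h import *
full([.5845,.2586,.129],200.25); print(get_obs()["torque"])
```

```text
pos [0.5837 0.2584 0.1405] rot [-180.    -0.  -159.8] turn [-0.   -0.05 -0.05] shift after turn [-0.0008 -0.0001  0.0115] q [24. 16. 11. 85. -0.  4.] F [-0.7  0.4 -1.9] t 25.2
[0.05294213 0.02114658 0.04277146]
```

The lugs are in the notches without contact. Press down.

servo_tool:
  moves:
    - [[0,0,0],[-0.0004,0,0.003],0]
    - [[0,0,0],[0,0,0.003],0]
    - [[0,0,0],[0,0,0.002],0]
    - [[0,0,0],[0,0,0.0015],0]
    - [[0,0,0],[0,0,0.001],0]
    - [[0,0,0],[0,0,0],0]
    - [[0,0,0],[0,0,0],0]

```text
time: 25.9
ee_pos: [0.5843, 0.2586, 0.1305]
tcp_rot: [-180.0, 0.0, -159.8]
wrist_force: [1.4, -0.3, 2.5]
opening: 0.0102
grasp_force: 98.5
```

Run:
```python
from h import *
full([.5845,.2586,.129],200.25); print(get_obs()["torque"])
```

```text
pos [0.5843 0.2586 0.1305] rot [-180.     0.  -159.8] turn [-0.    0.   -0.05] shift after turn [-0.0002 -0.0001  0.0015] q [24. 17. 10. 84. -0.  4.] F [ 1.4 -0.3  2.5] t 25.9
[ 0.03491558 -0.12971826  0.02465039]
```

servo_tool:
  moves:
    - [[0,0,0],[0,0,0.0011],0]
    - [[0,0,0],[0,0,0],0]
    - [[0,0,3],[0,0,0],0]
    - [[0,0,3],[0,0,0],0]
    - [[0,0,3],[0,0,0],0]
    - [[0,0,3],[0,0,0],0]
    - [[0,0,0],[0,0,0],0]
    - [[0,0,0],[0,0,0],0]

```text
time: 26.7
ee_pos: [0.5843, 0.2587, 0.1293]
tcp_rot: [180.0, -0.0, -171.7]
wrist_force: [-0.6, 0.5, 5.2]
opening: 0.0099
grasp_force: 98.9
```

Run:
```python
from h import *
full([.5845,.2586,.129],165.25); print(get_obs()["torque"])
```

```text
pos [0.5843 0.2587 0.1293] rot [ 180.    -0.  -171.7] turn [-0.   -0.   23.03] shift after turn [-0.0002 -0.      0.0003] q [24. 17. 10. 84.  0. 16.] F [-0.6  0.5  5.2] t 26.7
[ 0.11861877 -0.11255202 -0.15071844]
```

Turning freely under the lips, with small torque. Continue to the half turn.

servo_tool:
  moves:
    - [[0,0,4],[0,0,0],0]
    - [[0,0,4],[0,0,0],0]
    - [[0,0,4],[0,0,0],0]
    - [[0,0,4],[0,0,0],0]
    - [[0,0,4],[0,0,0],0]
    - [[0,0,3],[0,0,0],0]
    - [[0,0,0],[0,0,0],0]
    - [[0,0,0],[0,0,0],0]
    - [[0,0,0],[0,0,0],0]
    - [[0,0,0],[0,0,0],0]

```text
time: 27.7
ee_pos: [0.5843, 0.2586, 0.1293]
tcp_rot: [-180.0, -0.0, 165.3]
wrist_force: [-0.4, 0.4, 5.4]
opening: 0.0099
grasp_force: 99.0
```

Run:
```python
from h import *
full([.5845,.2586,.129],165.25); o=get_obs(); print(o["torque"],o["grasp_force"])
im,d=camera("wrist"); P=cloud("wrist",d); e=np.array(o["ee_pos"])
b=(abs(P[...,2]-.136)<.004)&(np.hypot(P[...,0]-e[0],P[...,1]-e[1])<.042)&(im.max(-1)<70)
R=Rt().as_matrix(); t=(P[b][:,:2]-e[:2])@R[:2,:2]; t=t[(t[:,0]>.013)&(abs(t[:,1])<.012)]
print("bar in tool",len(t),t.min(0),t.max(0),"slope",np.degrees(np.arctan(np.polyfit(t[:,0],t[:,1],1)[0])))
im2,d=camera("side")
r=mark_of("carrier_hook","side")[0]; p=w("side",r["xyz"]); print(r["score"],p,(p[:2]-M)@n0,(p[:2]-M)@d0)
for n in ["mug","wax_tin","masking_tape","sanding_block"]: 
    r=mark_of(n,"side")[0]; print(n,w("side",r["xyz"]).round(3))
a=cv2.resize(im[60:360,120:520],(400,300)); c=px("side",[.6,-.25,.12]); s=im2[c[1]-45:c[1]+45,c[0]-60:c[0]+60]
save("fin",np.vstack([a,cv2.resize(s,(400,300))]))
```

```text
pos [0.5843 0.2586 0.1293] rot [-180.    -0.   165.3] turn [-0.01 -0.    0.03] shift after turn [-0.0002  0.      0.0003] q [24. 17. 10. 84. -0. 39.] F [-0.4  0.4  5.4] t 27.7
[ 0.13665485 -0.14013039 -0.15961152] 98.95115733146667
bar in tool 2247 [ 0.01300582 -0.00668924] [0.03625569 0.00508487] slope -0.0835890809674718
0.87 [ 0.59758161 -0.25817915  0.1832646 ] 0.0010937968075463416 6.886956486214292e-05
mug [ 0.674  0.441 -0.004]
wax_tin [ 0.507  0.439 -0.001]
masking_tape [ 0.479 -0.409 -0.002]
sanding_block [0.431 0.243 0.001]
```

View pics/fin.png

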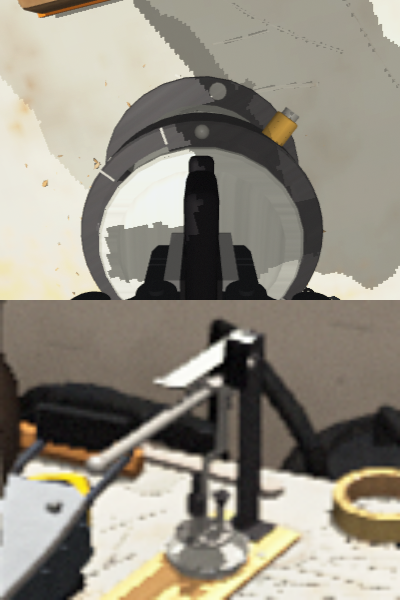

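The bar (201,165) points at the pip (201,130), short of the catch at (280,127), and the lid is seated. The carrier hangs above the dish (207,545). All bystanders are in place. Handing in.

```bash
python3 -c "from workcell import job_done; print(job_done())"
```

```text
the job is handed in; nothing more can be done
None
```

I handed the job in at about 28 s. In the last check, the carrier hung over the middle of the dish, and the lid was pressed down and turned to the pips with its bar still gripped. The bystanders had not moved. `job_done()` returned no verdict.

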